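Put the stapler away behind a bypass door

TASK

Put the stapler away in the white desktop sorter: slide the clear door that covers the blue-lined compartment fully past the other door, stand the stapler upright on its base on the blue lining without dropping it, let go, and slide the same door fully shut again. Leave the other door shut, and the tape roll and the other things on the desk where they are.

Things in the scene. Friction and masses are not known exactly. Their poses are not given: they have to be found in the camera images.
- stapler: Black desk stapler, 34x150x46 mm, about 0.2 kg. Origin: centre of its underside; its length lies along its y, z is up. It stands on its flat base on the desk to the right of the sorter. From above it can be taken across the middle of its upper arm, 24 mm wide from 22 to 46 mm above its underside.
- case: White desktop sorter, fixed, 230 mm deep (its x, away from the robot), 364 mm wide (its y, to the left), walls 8 mm. Origin: centre of its underside. Its top slopes: rim 71 mm high at the front, 111 at the back. A divider at y = 0 parts two compartments (170 wide, 214 deep, at least 58 mm high inside). Two clear doors slide along its y.
- left_bay (a point): Middle of the part of the left compartment that its fully open door leaves clear: 140 mm wide, from 34 to 174 mm left of the case's middle line. The point is on the case's 6 mm thick floor, 104 mm left of that line and midway front to back (the lining, if here, adds 3 mm).
- right_bay (a point): The same for the right compartment, 104 mm right of the case's middle line.
- lining: Blue felt lining, 206x164x3 mm, fixed flat on the floor of one compartment (left or right, its centre 89 mm from the case's middle line); origin: centre of its underside, 6 mm above the desk; axes parallel to the case's. Seen through the clear door.
- left_door (a joint): Left door (180 mm wide, 206 mm front to back, on the outer track, its top face level with the rim): 0 shut, grows as it slides to the right (case -y) over the right door, stop at 0.140 m. About 1.2 N friction; stays where it is left.
- right_door (a joint): Right door, same size, on the inner track 7 mm lower: 0 shut, grows as it slides to the left (case +y) under the left door, stop at 0.140 m. About 1.2 N friction; stays where it is left.
- left_pull (a point): Centre of the top edge of the left door's pull: an upright black fin near the door's front left corner, 10 mm thick across the sliding direction, 40 mm long front to back, rising 22 mm above the rim and above the left door's top face. Its centre plane is 12 mm from the door's left edge, 20 mm from the case's outer left side while shut. Either side face can be pushed by a tool from above.
- right_pull (a point): Centre of the top edge of the right door's pull: an upright black fin near the door's front right corner, 10 mm thick across the sliding direction, 40 mm long front to back, rising 22 mm above the rim and above the left door's top face. Its centre plane is 12 mm from the door's right edge, 20 mm from the case's outer right side while shut. Either side face can be pushed by a tool from above.
- tape_roll: Roll of tan tape, 98x96x25 mm, lying in the other compartment; it stays there. Origin: centre of its underside.
- glue_stick: Red-capped glue stick, 28x28x85 mm, a bystander on the desk. Origin: centre of its underside.

How it is judged:
By the outcome, as a careful person would: the job done as asked, in the order asked, and still so for the second after the job is handed in, with the robot touching nothing.
It also fails if it takes over 67 s, if anything falls off the work surface, if the arm or the gripper's body presses on something with over 40 N, if the wrist force passes 120 N, or if a joint passes its speed limit or range.

ROBOT

A 6-joint arm with a two-finger parallel gripper is mounted at the origin on the work surface; the furniture and walls round the work are solid. World frame = base frame: x ahead of the robot, y to its left, z up, the work surface at z = 0. Lengths are in mm, angles in rad, forces in N, time in s.
With the tool pointing down it reaches from about 275 to 825 mm from the base axis. Payload 5.2 kg.
Tool frame: the origin (TCP) lies between the finger pads; the fingertips stand 17 mm ahead of it and the grasp point (between the pads) lies 2 mm behind it (r.finger_overhang is the distance from the TCP to the fingertips, in mm); z points along the fingers, y is the line along which they close (so a half turn about z gives the same grasp; the last joint's range is limited). The gripper opens to 93 mm and grips with 3 to 60 N. Pads are 15 mm wide; open, the fingers measure 128 mm over their backs; the gripper's body (75 mm by 188 mm) begins 65 mm behind the grasp point.
Start: joints at [0.913, 0.259, 1.535, -0, 1.348, -0.203], TCP at [241.585, 494.107, 235.653] pointing down, gripper open.
Joint ranges: [-3.14, 3.14], [-0.91, 2.08], [0.19, 2.58], [-1.22, 4.36], [0.22, 2.71], [-3.12, 3.12]. Speed limits (rad/s): [2.57, 2.57, 3.14, 3.14, 3.14, 3.14].

INTERFACE

Orientations are given as a unit quaternion [w, x, y, z].
In Python, from cell import r gives the robot as it stands.
- The arm moves only by the tool drive_tool, never from a script. Its argument "series" is a list of rows, each a list of 3 entries, a list of its own where there are three numbers: the turn, a rotation vector about the world's x, y, z in degrees, then the shift along the world's x, y, z in mm, then the closure, from 0 (fully open) to 1 (shut). In form: [[[ax, ay, az], [dx, dy, dz], jaw], ...]. A call has 1 to 8 rows; each row shifts and turns the commanded pose from where the row before left it; what a row does not reach is not made up. A row lasts 1/12 s, in which the tool goes at most 41.7 mm and 7.16 degrees, less where a joint would pass 70% of its speed; a pose out of reach is approached as far as the arm can. A call is refused whole if a number of a shift passes 41.7 or a number of a turn 7.16, either way. A call with a gripper value outside its range is refused whole. The fingers move at their own pace and stop on an object; "force" is the grip in N (left out, the last holds). Time passes only in rows, so rows that do not move let the fingers close. It gives the time, the measured TCP pose, the force, the opening and the grip force at its end, in the units of the state.
- r.observe(): the state, without advancing time (a new reading comes with each control period).
- r.capture(name): name is "side" or "top" or "wrist"; returns the picture (384x512x3 uint8, red, green, blue); there is no depth.
- r.camera_params(name): a dict with "mtx" (3x3 intrinsics, pixels), "distortion" ([k1, k2, p1, p2, k3] as OpenCV has them; the pictures are not rectified), "pose" (4x4, takes a point from camera to world coordinates). Camera axes: x right, y up, looking along -z (the intrinsics and any distortion apply to the point x, -y, -z); pixel columns grow to the right and rows downward; lengths in mm; the calibration is good to about 2 mm. A picture is of the moment at which its call begins: read the wrist's pose just before it. camera_params takes no time and is no camera call; for the wrist camera it gives the pose at the moment of the call.
- r.job_done(): hands the job in; it is judged then, once.
Trained networks look in the newest picture that a camera, given by its name, has taken for a name from the list of things; names that differ only in an ending like _2 or _b are one class to them, and where a whole thing is asked for, a point or a joint stands for the part that bears it (a point fixed in the world has none). Each returns a list of dicts, best first, with "conf" (0 to 1); they miss things now and then, are a little off and sometimes report something else, mostly with a low value. They report only what shows in the picture. A call takes as long as a camera call.
- r.look_for(target, camera): "bbox" ([left, top, right, bottom] in pixels, round what is visible of it).
- r.masks_of(target, camera): "pixels" (384x512 bool, what is visible of it) and "bbox" ([left, top, right, bottom] in pixels, round what is visible of it).
The state is a dict: "clock": time; "qpos": joint angles; "qd": joint speeds; "effort": joint torques, N m; "tcp_pos": TCP position; "eef_rot": TCP orientation; "force": force on the tool from outside, world axes, zero at the start; "moment": the same for the moment, N m; "width": finger opening in mm; "finger_force": force on a finger pad.
Only numpy, scipy, OpenCV 4.12 (cv2) and the standard library are available. Lean on these libraries where they do the work, as an engineer would, in place of code of your own. Each camera call takes 0.05 s, during which the arm holds its last target. There are 200 camera calls.

## Working session

There is one attempt and no reset: what is moved stays moved. The work goes in short steps, Python scripts to look and compute and a tool call to move; the robot and the scene stay as the last step left them, time stands still between calls to the robot, and variables do not carry over. Pictures are saved under pics/ and viewed, at most 10 in all, crops included, and the job is handed in when it is done.

Besides the shell and the picture viewer there is one more tool, called after "Emit:" as a command line: name --argument value ..., lists and objects as JSON in quotes. drive_tool: Moves the arm, as the interface text tells. Its arguments: {"type":"object","properties":{"series":{"type":"array","items":{"type":"array"}},"force":{"type":"number"}},"required":["series"]}

```bash
mkdir -p pics; python3 - <<'E'
from cell import r
import cv2
o=r.observe(); print(o)
for c in ["top","side"]:
    im=r.capture(c); cv2.imwrite(f"pics/{c}0.png",im[:,:,::-1])
    p=r.camera_params(c); print(c,p["mtx"],p["distortion"],p["pose"])
    for t in ["stapler","case","lining","left_pull","right_pull","glue_stick","tape_roll"]:
        print(t,[(d["bbox"],round(d["conf"],2)) for d in r.look_for(t,c)][:2])
print(r.observe()["clock"])
E
```

```text
{'clock': 0.0, 'qpos': array([ 9.13226566e-01,  2.59329929e-01,  1.53607502e+00, -1.16683807e-05,
        1.34803516e+00, -2.02821460e-01]), 'qd': array([-1.90081213e-03, -5.84140843e-04,  9.40872514e-04,  6.64869762e-05,
        2.67545263e-04,  6.52959233e-04]), 'effort': array([ 9.31003960e-04, -4.37309110e+01, -2.84002894e+01,  7.20843603e-02,
        4.11744264e-02, -1.16290953e-04]), 'tcp_pos': array([241.24346643, 493.68089125, 234.82798045]), 'eef_rot': array([-3.80068896e-04,  2.25418682e-01,  9.74261548e-01, -8.41934137e-04]), 'force': array([0.53641737, 0.68044537, 0.41017471]), 'moment': array([-0.00333631,  0.02352531, -0.04716773]), 'finger_force': 0.0, 'width': 93.41471182355174}
top [[403.5950873    0.         259.99379316]
 [  0.         403.5950873  191.90593608]
 [  0.           0.           1.        ]] [0.02843727 0.         0.         0.         0.        ] [[-2.58324072e-02  9.75217787e-01 -2.19733828e-01  2.93676976e+02]
 [-9.99653299e-01 -2.40798148e-02  1.06510111e-02 -5.85713808e+01]
 [ 5.09590560e-03  2.19932787e-01  9.75501718e-01  1.28288462e+03]
 [ 0.00
[... 390 characters left out ...]
     252.56792272]
 [  0.         392.02664668 194.27095299]
 [  0.           0.           1.        ]] [-0.09441442  0.          0.          0.          0.        ] [[-9.98648147e-01 -3.72425433e-02  3.62611477e-02  5.91009007e+02]
 [ 5.15222120e-02 -6.16879867e-01  7.85369143e-01  7.10673410e+02]
 [-6.88037234e-03  7.86175694e-01  6.17964755e-01  6.81615853e+02]
 [ 0.00000000e+00  0.00000000e+00  0.00000000e+00  1.00000000e+00]]
stapler [([235.1, 150.5, 285.9, 171.8], 0.77)]
case [([179.4, 159.6, 301.1, 306.1], 0.72)]
lining []
left_pull [([188.4, 204.7, 292.6, 276.7], 0.96)]
right_pull [([204.4, 164.2, 289.6, 219.5], 0.87)]
glue_stick [([196.8, 146.7, 208.2, 172.4], 0.6)]
tape_roll []
0.8
```

```bash
python3 - <<'E'
import cv2
a=cv2.imread("pics/top0.png")[120:260,140:370];b=cv2.imread("pics/side0.png")[130:320,160:320]
cv2.imwrite("pics/t1.png",cv2.resize(a,None,fx=3.4,fy=3.4,interpolation=2))
cv2.imwrite("pics/s1.png",cv2.resize(b,None,fx=3,fy=3,interpolation=2))
E
```

```text
(no output)
```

View pics/t1.png

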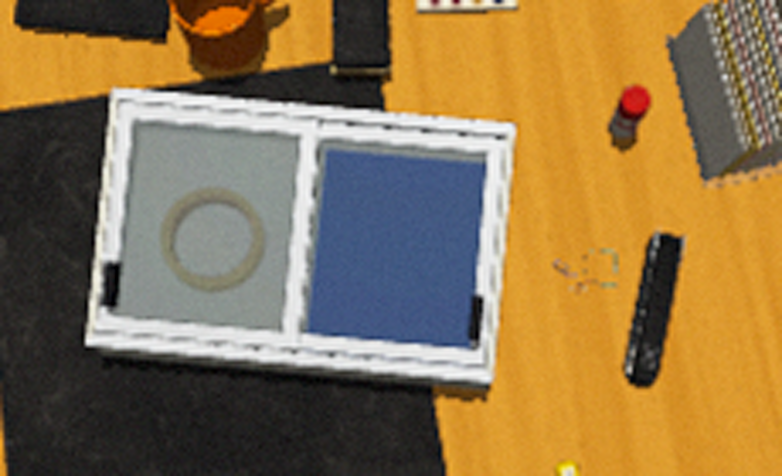

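View pics/s1.png

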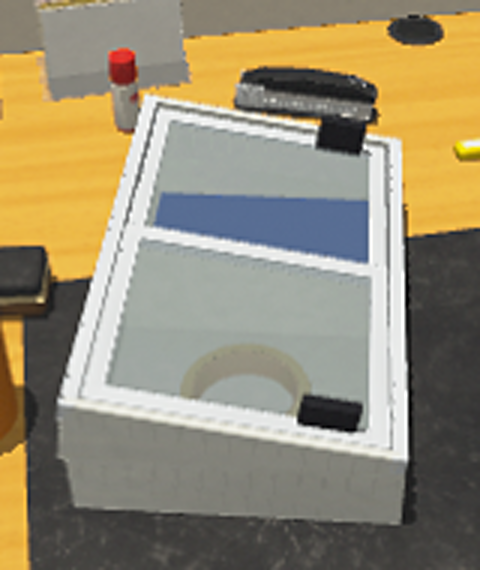

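Top picture: the blue lining is in the right compartment and the tape in the left one. The right pull is near crop (475,318), and the stapler runs from crop (668,235) to (640,385). Next I fit the case and stapler poses.

```bash
cat > h.py <<'E'
import numpy as np, cv2
from scipy.optimize import least_squares, minimize
from cell import r
def proj(P,p):
    T=np.linalg.inv(p["pose"]); q=np.atleast_2d(P)@T[:3,:3].T+T[:3,3]
    q=q*[1,-1,-1]
    return cv2.projectPoints(q,np.zeros(3),np.zeros(3),p["mtx"],np.array(p["distortion"]))[0][:,0]
def put(x,y,a,L):
    L=np.atleast_2d(np.array(L,float)); c,s=np.cos(a),np.sin(a)
    return L@np.array([[c,-s,0],[s,c,0],[0,0,1]]).T+[x,y,0]
def silh(x,y,a,p,z0=0):
    m=np.zeros((384*4,512*4),np.uint8)
    for w,zs,ze in((17,0,22),(12,22,46)):
        B=[[i*w,j*75,z+z0] for i in(-1,1) for j in(-1,1) for z in(zs,ze)]
        h=cv2.convexHull(((proj(put(x,y,a,B),p)+.5)*4).astype(np.int32))
        cv2.fillConvexPoly(m,h,1)
    return cv2.resize(m.astype(np.float32),(512,384),interpolation=cv2.INTER_AREA)
def fit_stapler(views,x0,z0=0):
    f=lambda v:sum(1-np.minimum(s,m).sum()/np.maximum(s,m).sum() for m,p in views for s in[silh(v[0],v[1],v[2]/100,p,z0)])
    o=minimize(f,[x0[0],x0[1],x0[2]*100],method="Nelder-Mead",options=dict(initial_simplex=np.array([x0[0],x0[1],x0[2]*100])+np.array([[0,0,0],[12,0,0],[0,12,0],[0,0,12]]),maxiter=120))
    return o.x[0],o.x[1],o.x[2]/100,o.fun/len(views)
E
python3 - <<'E'
from h import *
P={c:r.camera_params(c) for c in("top","side")}
L=dict(fl=[-115,182,71],fr=[-115,-182,71],bl=[115,182,111],br=[115,-182,111],gfl=[-115,182,0],gbl=[115,182,0])
ob=[("top","fl",88,345),("top","fr",490,380),("top","bl",113,90),("top","br",515,125),
("side","fl",407,458),("side","bl",60,402),("side","br",150,98),("side","fr",400,140),("side","gfl",402,522),("side","gbl",78,505)]
U=np.array([[140+u/3.4,120+v/3.4] if c=="top" else [160+u/3,130+v/3] for c,_,u,v in ob])
f=lambda s:(np.array([proj(put(*s,L[k]),P[c])[0] for c,k,_,_ in ob])-U).ravel()
for sel in (slice(None),slice(0,8),slice(8,20)):
    s=least_squares(lambda s:f(s)[sel],[480,80,-.05]).x; print(s,np.round(f(s)[sel].reshape(-1,2),1).tolist())
s=least_squares(f,[480,80,-.05]).x
for n,y in(("rpull",-162),("lpull",162)):
    print(n,put(*s,[-85,y,0]),[ (c,(proj(put(*s,[-80,y,97]),P[c])[0]).round(1)) for c in P])
V=[]
for c in P:
    r.capture(c); m=r.masks_of("stapler",c); print(c,m[0]["bbox"],m[0]["conf"]); V.append((m[0]["pixels"].astype(np.float32),P[c]))
for v in (V,V[:1],V[1:]): print(fit_stapler(v,(440,-220,-.1)))
E
```

```text
[ 5.74755297e+02  2.55851478e+01 -1.20253340e-01] [[-1.8, -0.0], [0.1, 1.0], [-1.1, -1.5], [-0.3, -0.8], [1.3, -0.3], [-0.9, -0.9], [-1.6, -2.7], [1.1, -1.4], [0.7, 0.2], [-0.2, -0.1]]
[ 5.73876168e+02  2.32009770e+01 -1.15736984e-01] [[-0.9, 0.5], [1.1, 1.1], [-0.5, -1.0], [0.3, -0.8]]
[ 5.74886875e+02  2.70329525e+01 -1.21883058e-01] [[1.2, 0.4], [-1.1, -0.4], [-1.5, -2.4], [1.2, -1.1], [0.6, 0.8], [-0.4, 0.4]]
rpull [[ 470.93502097 -125.04801659    0.        ]] [('top', array([279. , 219.4])), ('side', array([281.6, 171.1]))]
lpull [[509.80326685 196.61214486   0.        ]] [('top', array([170.5, 209.2])), ('side', array([279.8, 265.1]))]
top [323.1, 189.1, 343.2, 232.2] 0.68
side [239.5, 152.1, 286.6, 169.3] 0.63
(np.float64(516.2379010860435), np.float64(-300.2816703423084), np.float64(1.3145739720074712), np.float64(0.2267724871635437))
(np.float64(520.5083318711781), np.float64(-302.1953822290313), np.float64(1.29630187983011), np.float64(0.19458049535751343))
(np.float64(516.8391869759344), np.float64(-293.52069896786054), np.float64(1.4024383760308001), np.float64(0.19322890043258667))
```

Emit:
drive_tool --series '[[[0,0,2.5],[15.5,-39,3],0],[[0,0,2.5],[15.5,-39,3],0],[[0,0,2.5],[15.5,-39,3],0],[[0,0,2.5],[15.5,-39,3],0],[[0,0,2.5],[15.5,-39,3],0],[[0,0,2.5],[15.5,-39,0],0],[[0,0,2.5],[15.5,-39,0],0],[[0,0,1.5],[15.5,-39,0],0]]'

```text
clock: 1.67
tcp_pos: [364.8, 183.1, 250.9]
eef_rot: [0.001, 0.06, 0.998, 0.0]
force: [0.3, -0.4, 0.2]
width: 92.8
finger_force: 0.0
```

Emit:
drive_tool --series '[[[0,0,0],[15.5,-39,0],0],[[0,0,0],[15.5,-39,0],0],[[0,0,0],[15.5,-39,0],0],[[0,0,0],[15.5,-39,0],0],[[0,0,0],[15.5,-39,0],0],[[0,0,0],[15.5,-39,0],0],[[0,0,0],[15.5,-39,0],0],[[0,0,0],[10,-30,0],0]]'

```text
clock: 2.33
tcp_pos: [483.2, -119.6, 250.6]
eef_rot: [0.0, 0.062, 0.998, -0.0]
force: [-0.3, -0.3, -0.3]
width: 92.8
finger_force: 0.0
```

```bash
python3 - <<'E'
from h import *
p=r.camera_params("wrist"); im=r.capture("wrist")
o=r.observe(); print(o["clock"],o["tcp_pos"],o["eef_rot"],o["force"])
cv2.imwrite("pics/w1.png",im[:,:,::-1])
np.save("w1.npy",p["pose"]); print(p)
for t in ["stapler","right_pull","lining"]:
    d=r.masks_of(t,"wrist"); print(t,[(e["bbox"],round(e["conf"],2)) for e in d][:2])
print(proj(put(574.5,25,-.12,[[-64,-162,102],[-84,-162,97],[-44,-162,106],[-115,-182,71],[115,-182,111]]),p))
print(proj(put(518,-298,-.25+np.pi/2,[[0,-75,46],[0,75,46]]),p))
E
```

```text
2.3833 [ 484.80877812 -124.12436439  250.35547247] [ 0.00106909  0.06336895  0.99798726 -0.00215804] [ 3.45149063 -4.86161821  0.23383684]
{'mtx': array([[277.84396356,   0.        , 251.9936698 ],
       [  0.        , 277.84396356, 190.31589505],
       [  0.        ,   0.        ,   1.        ]]), 'distortion': array([0.01576619, 0.        , 0.        , 0.        , 0.        ]), 'pose': array([[ 1.26179045e-01, -9.48817753e-01, -2.89523264e-01,
         4.02392295e+02],
       [ 9.92006956e-01,  1.20384240e-01,  3.78131465e-02,
        -1.08834858e+02],
       [-1.02374661e-03, -2.91980318e-01,  9.56423779e-01,
         3.99888034e+02],
       [ 0.00000000e+00,  0.00000000e+00,  0.00000000e+00,
         1.00000000e+00]])}
stapler [([116.1, 150.9, 147.2, 247.8], 0.93)]
right_pull [([239.0, 154.2, 377.2, 288.7], 0.92)]
lining [([146.2, 313.8, 175.7, 346.7], 0.4)]
[[245.18966201 190.28113415]
 [245.05392502 171.85084571]
 [245.34482037 208.27207266]
 [228.19721979 141.10918605]
 [231.20689198 326.88509386]]
[[125.34346925 260.14748846]
 [124.45001243 157.50803862]]
```

View pics/w1.png

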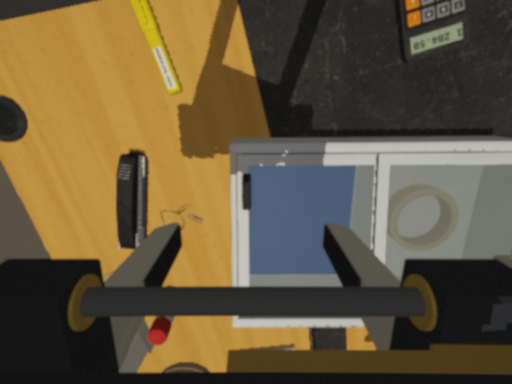

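Wrist picture: the right pull is at about (247,191), within 2 px of the prediction. The stapler spans (116–147, 151–248), so the case fit holds.

```bash
python3 - <<'E'
from h import *
p=r.camera_params("wrist"); im=r.capture("wrist"); o=r.observe(); print(o["clock"],o["tcp_pos"],o["eef_rot"])
d=r.masks_of("stapler","wrist")[0]; print(d["bbox"],d["conf"],cv2.minAreaRect(np.argwhere(d["pixels"])[:,::-1].astype(np.float32)))
print(fit_stapler([(d["pixels"].astype(np.float32),p)],(518,-298,1.32)))
# sub-region: dark fin
g=im.max(2)[165:220,225:262]; ys,xs=np.where(g<45); print("fin px",xs.mean()+225,ys.mean()+165,xs.min()+225,xs.max()+225,ys.min()+165,ys.max()+165)
print(proj(put(574.5,25,-.12,[[-64,-162,102],[-84,-162,97],[-44,-162,106]]),p))
E
```

```text
2.5833 [ 481.76364107 -115.69441992  250.22270935] [-4.67731231e-04  6.18753971e-02  9.98083661e-01  4.71739460e-04]
[112.5, 153.3, 146.1, 250.7] 0.85 ((129.5, 201.5), (97.0, 31.0), 90.0)
(np.float64(515.458984375), np.float64(-298.1327401620372), np.float64(1.2639243344907412), np.float64(0.2102983593940735))
fin px 244.15873015873015 184.36507936507937 241 246 176 206
[[242.58459632 191.9943819 ]
 [242.42263938 173.57184661]
 [242.77194644 209.98002848]]
```

Emit:
drive_tool --series '[[[0,0,0],[4,-3,-30],0],[[0,0,0],[4,-3,-35],0],[[0,0,0],[0,0,-35],0],[[0,0,0],[0,0,-25],0],[[0,0,0],[0,0,-12],0.3],[[0,0,0],[0,0,-8],0.6],[[0,0,0],[0,0,0],1],[[0,0,0],[0,0,0],1]]' --force 10

```text
clock: 3.3
tcp_pos: [490.5, -121.5, 106.2]
eef_rot: [0.0, 0.061, 0.998, -0.0]
force: [0.2, 0.3, 0.4]
width: 71.2
finger_force: 0.0
```

Emit:
drive_tool --series '[[[0,0,0],[0,0,0],1],[[0,0,0],[0,0,0],1],[[0,0,0],[0,0,0],1],[[0,0,0],[0,0,0],1]]'

```text
clock: 3.63
tcp_pos: [490.7, -122.4, 106.3]
eef_rot: [0.001, 0.062, 0.998, -0.0]
force: [-0.8, 1.2, 0.4]
width: 44.3
finger_force: 0.0
```

Emit:
drive_tool --series '[[[0,0,0],[0,0,0],1],[[0,0,0],[0,0,0],1],[[0,0,0],[0,0,0],1],[[0,0,0],[0,0,0],1],[[0,0,0],[0,0,0],1],[[0,0,0],[0,0,0],1]]'

```text
clock: 4.13
tcp_pos: [490.2, -122.5, 105.5]
eef_rot: [-0.0, 0.062, 0.998, -0.0]
force: [-0.3, -0.9, 0.1]
width: 9.3
finger_force: 10.0
```

Emit:
drive_tool --series '[[[0,0,0],[1,10,0],1],[[0,0,0],[2.4,20,0],1],[[0,0,0],[2.4,20,0],1],[[0,0,0],[2.4,20,0],1],[[0,0,0],[2.4,20,0],1],[[0,0,0],[2.4,20,0],1],[[0,0,0],[2.4,20,0],1],[[0,0,0],[1,8,0],1]]'

```text
clock: 4.8
tcp_pos: [506.5, 15.5, 105.5]
eef_rot: [0.0, 0.06, 0.998, -0.002]
force: [-3.6, -20.8, -0.7]
width: 17.0
finger_force: 10.0
```

Emit:
drive_tool --series '[[[0,0,0],[0.3,2,0],1],[[0,0,0],[0,1.5,0],1],[[0,0,0],[0,0,0],1],[[0,0,0],[0,0,0],1]]'

```text
clock: 5.13
tcp_pos: [506.6, 15.2, 105.5]
eef_rot: [-0.0, 0.061, 0.998, -0.004]
force: [-3.6, -18.7, 0.1]
width: 16.6
finger_force: 10.0
```

Emit:
drive_tool --series '[[[0,0,0],[0,-4,0],0.5],[[0,0,0],[0,0,0],0],[[0,0,0],[0,0,0],0],[[0,0,0],[0,0,0],0],[[0,0,0],[0,0,15],0],[[0,0,0],[0,0,35],0],[[0,0,0],[0,-20,40],0],[[0,0,0],[0,-30,30],0]]'

```text
clock: 5.8
tcp_pos: [507.0, -30.6, 224.5]
eef_rot: [0.001, 0.06, 0.998, 0.001]
force: [1.2, -0.9, -0.7]
width: 65.1
finger_force: 0.0
```

Emit:
drive_tool --series '[[[0,0,0],[0,-35,10],0],[[0,0,0],[0,-40,0],0],[[0,0,0],[0,-40,0],0],[[0,0,0],[0,-40,0],0],[[0,0,0],[0,-40,0],0],[[0,0,0],[0,-35,0],0],[[0,0,0],[0,-20,0],0],[[0,0,0],[0,0,0],0]]'

```text
clock: 6.47
tcp_pos: [506.8, -286.8, 231.6]
eef_rot: [0.0, 0.063, 0.998, -0.001]
force: [-0.3, 0.6, 0.5]
width: 93.1
finger_force: 0.0
```

Emit:
drive_tool --series '[[[0,0,0],[0,0,0],0],[[0,0,0],[0,0,0],0]]'

```text
clock: 6.63
tcp_pos: [507.0, -281.5, 231.9]
eef_rot: [-0.0, 0.061, 0.998, 0.001]
force: [-0.2, 0.6, -0.5]
width: 92.8
finger_force: 0.0
```

```bash
python3 - <<'E'
from h import *
p=r.camera_params("wrist"); im=r.capture("wrist"); o=r.observe(); print(o["clock"],o["tcp_pos"],o["eef_rot"],o["width"])
d=r.masks_of("stapler","wrist")[0]; print(d["bbox"],d["conf"],cv2.minAreaRect(np.argwhere(d["pixels"])[:,::-1].astype(np.float32)))
np.savez("w2.npz",pose=p["pose"],m=d["pixels"])
print(fit_stapler([(d["pixels"].astype(np.float32),p)],(516,-298,1.35)))
for a in (-.12,-.2,-.28): print(a,proj(put(516,-298,a+np.pi/2,[[-12,-75,46],[12,-75,46],[-12,75,46],[12,75,46]]),p).round().tolist())
cv2.imwrite("pics/w2.png",im[:,:,::-1])
r.capture("top"); im=r.capture("top"); cv2.imwrite("pics/t2.png",cv2.resize(im[120:260,140:370,::-1],None,fx=3.4,fy=3.4,interpolation=2))
E
```

```text
6.6833 [ 507.02896048 -281.13348814  232.17422558] [-1.21968227e-04  6.09380587e-02  9.98141416e-01  5.02277299e-04] 93.28651958382311
[223.0, 122.9, 256.5, 225.8] 0.86 ((237.74940490722656, 173.5879669189453), (26.031131744384766, 108.40017700195312), 7.224316120147705)
(np.float64(514.7274633011356), np.float64(-301.0557038037266), np.float64(1.3254487394737844), np.float64(0.1401413083076477))
-0.12 [[231.0, 238.0], [249.0, 237.0], [228.0, 121.0], [248.0, 121.0]]
-0.2 [[227.0, 237.0], [245.0, 238.0], [233.0, 121.0], [254.0, 122.0]]
-0.28 [[222.0, 236.0], [240.0, 238.0], [238.0, 120.0], [259.0, 124.0]]
```

View pics/w2.png

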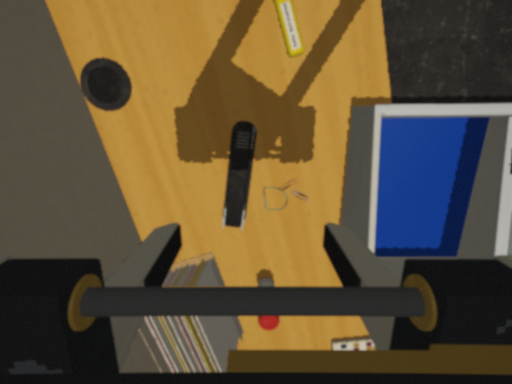

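View pics/t2.png

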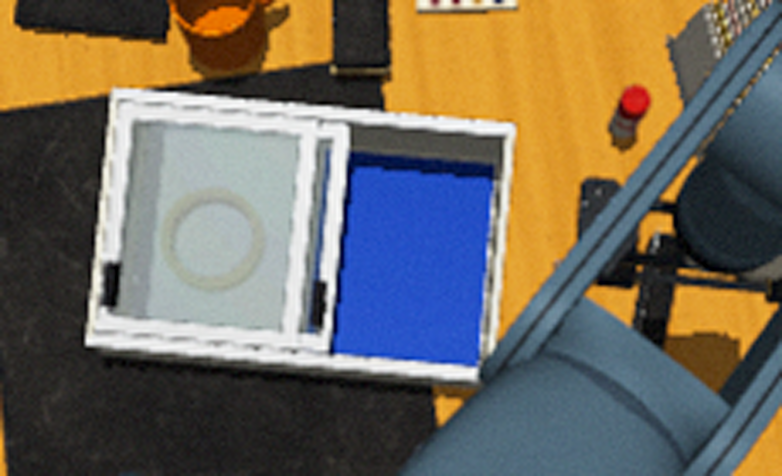

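Top picture: the right door is fully open, with its fin at crop (320,300) next to the divider, and the left door is shut. In the wrist picture the stapler runs from (245,123) to (233,226), which gives a yaw of about −14°, centred at (515, −301).

Emit:
drive_tool --series '[[[0,0,-3.6],[4,-10,-30],0],[[0,0,-3.6],[4,-9.5,-40],0],[[0,0,0],[0,0,-40],0],[[0,0,0],[0,0,-35],0],[[0,0,0],[0,0,-25],0],[[0,0,0],[0,0,-13],0],[[0,0,0],[0,0,-6],0.3],[[0,0,0],[0,0,0],0.5]]' --force 20

```text
clock: 7.5
tcp_pos: [514.5, -301.0, 42.0]
eef_rot: [-0.001, 0.124, 0.992, 0.001]
force: [-0.2, 0.6, 0.3]
width: 84.1
finger_force: 0.0
```

Emit:
drive_tool --series '[[[0,0,0],[0,0,0],1],[[0,0,0],[0,0,0],1],[[0,0,0],[0,0,0],1],[[0,0,0],[0,0,0],1],[[0,0,0],[0,0,0],1],[[0,0,0],[0,0,0],1],[[0,0,0],[0,0,0],1],[[0,0,0],[0,0,0],1]]'

```text
clock: 8.17
tcp_pos: [514.9, -302.4, 43.4]
eef_rot: [0.0, 0.124, 0.992, -0.0]
force: [0.5, -0.4, -0.6]
width: 31.2
finger_force: 0.0
```

Emit:
drive_tool --series '[[[0,0,0],[0,0,0],1],[[0,0,0],[0,0,0],1],[[0,0,0],[0,0,0],1],[[0,0,0],[0,0,0],1]]'

```text
clock: 8.5
tcp_pos: [514.9, -302.1, 43.2]
eef_rot: [-0.0, 0.124, 0.992, 0.0]
force: [-0.1, 0.9, 1.0]
width: 22.4
finger_force: 20.0
```

Emit:
drive_tool --series '[[[0,0,0],[0,0,10],1],[[0,0,0],[0,0,20],1],[[0,0,0],[0,0,30],1],[[0,0,0],[0,0,35],1],[[0,0,0],[0,0,30],1],[[0,0,0],[2,5,15],1],[[0,0,0],[5,20,0],1],[[0,0,1.2],[6,30,0],1]]' --force 25

```text
clock: 9.17
tcp_pos: [528.5, -249.7, 185.5]
eef_rot: [0.002, 0.115, 0.993, -0.002]
force: [0.2, -0.2, -2.5]
width: 22.5
finger_force: 25.0
```

Emit:
drive_tool --series '[[[0,0,1.2],[7,35,0],1],[[0,0,1.2],[7,35,0],1],[[0,0,1.2],[7,35,0],1],[[0,0,1.2],[6,30,0],1],[[0,0,1.2],[4,20,0],1],[[0,0,0],[2,10,0],1],[[0,0,0],[1,4.5,0],1],[[0,0,0],[0,0,0],1]]'

```text
clock: 9.83
tcp_pos: [562.0, -77.5, 183.4]
eef_rot: [-0.0, 0.061, 0.998, -0.0]
force: [-0.0, 0.2, -2.0]
width: 22.7
finger_force: 25.0
```

```bash
python3 - <<'E'
from h import *
p=r.camera_params("wrist"); im=r.capture("wrist"); o=r.observe(); print(o["clock"],o["tcp_pos"],o["eef_rot"],o["width"],o["force"])
cv2.imwrite("pics/w3.png",im[:,:,::-1])
c=put(574.5,26,-.12,[[-107,-174,9],[107,-174,9],[-107,-34,9],[107,-34,9],[-107,-174,71],[-107,-34,71]])
print(proj(c,p).round())
E
```

```text
9.8833 [561.90007333 -78.44294497 183.33891421] [-3.75114963e-05  6.16437868e-02  9.98098149e-01 -3.55174442e-04] 22.946135101971333 [-0.77352621 -0.11978527 -2.01304754]
[[187.  81.]
 [199. 256.]
 [316.  81.]
 [306. 256.]
 [171.  75.]
 [332.  74.]]
```

View pics/w3.png

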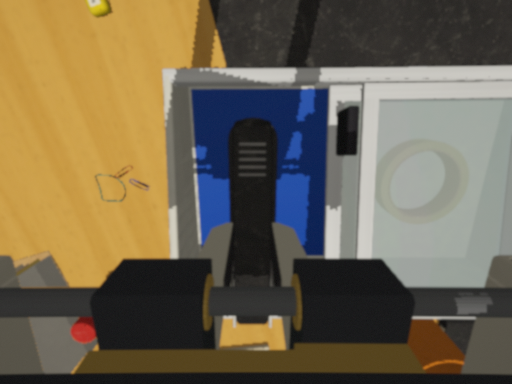

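Wrist picture: the stapler is straight, centred over the lining at columns 192–326, and clear of the open door. Now lowering.

Emit:
drive_tool --series '[[[0,0,0],[0,0,-12],1],[[0,0,0],[0,0,-22],1],[[0,0,0],[0,0,-28],1],[[0,0,0],[0,0,-28],1],[[0,0,0],[0,0,-20],1],[[0,0,0],[0,0,-10],1],[[0,0,0],[0,0,-4],1],[[0,0,0],[0,0,-2],1]]'

```text
clock: 10.55
tcp_pos: [562.0, -78.9, 57.0]
eef_rot: [-0.0, 0.062, 0.998, -0.0]
force: [-0.5, -1.3, -1.7]
width: 23.3
finger_force: 25.0
```

Emit:
drive_tool --series '[[[0,0,0],[0,0,0],1],[[0,0,0],[0,0,-1.5],1],[[0,0,0],[0,0,-1],1],[[0,0,0],[0,0,0],1]]'

```text
clock: 10.88
tcp_pos: [562.4, -78.0, 55.5]
eef_rot: [0.001, 0.061, 0.998, -0.0]
force: [-0.7, -0.1, -2.1]
width: 22.6
finger_force: 25.0
```

Emit:
drive_tool --series '[[[0,0,0],[0,0,-1.5],1],[[0,0,0],[0,0,-1],1],[[0,0,0],[0,0,0],1],[[0,0,0],[0,0,0],1]]'

```text
clock: 11.22
tcp_pos: [562.6, -77.7, 54.4]
eef_rot: [0.001, 0.061, 0.998, -0.0]
force: [-4.0, 1.7, 11.3]
width: 23.0
finger_force: 25.0
```

Emit:
drive_tool --series '[[[0,0,0],[0,0,-0.3],1],[[0,0,0],[0,0,0],0.65],[[0,0,0],[0,0,0],0.5],[[0,0,0],[0,0,0],0.45],[[0,0,0],[0,0,0],0.45],[[0,0,0],[0,0,0],0.45],[[0,0,0],[0,0,0],0.45]]'

```text
clock: 11.8
tcp_pos: [561.9, -77.8, 51.7]
eef_rot: [-0.0, 0.062, 0.998, 0.0]
force: [0.1, 1.4, 0.4]
width: 51.0
finger_force: 0.0
```

Emit:
drive_tool --series '[[[0,0,0],[0,0,10],0.45],[[0,0,0],[0,0,25],0.45],[[0,0,0],[0,0,35],0.45],[[0,0,0],[0,0,40],0.4],[[0,0,0],[0,0,35],0.3],[[0,0,0],[0,0,15],0.2],[[0,0,0],[0,0,0],0.2]]'

```text
clock: 12.38
tcp_pos: [564.4, -78.6, 217.7]
eef_rot: [0.005, 0.061, 0.998, -0.001]
force: [0.1, 0.0, 0.2]
width: 71.2
finger_force: 0.0
```

```bash
python3 - <<'E'
from h import *
im=r.capture("wrist"); o=r.observe(); print(o["clock"],o["tcp_pos"],o["eef_rot"],o["width"],o["force"])
s=r.capture("side")
cv2.imwrite("pics/w4.png",np.hstack([im[40:330,140:480],cv2.resize(s[140:285,170:320],(300,290))])[:,:,::-1])
E
```

```text
12.4333 [563.12002938 -78.18989674 214.81600577] [ 2.64048171e-03  6.15451126e-02  9.98100548e-01 -7.23690694e-04] 72.86830309836525 [-0.45211245  0.67941365 -0.16800816]
```

View pics/w4.png

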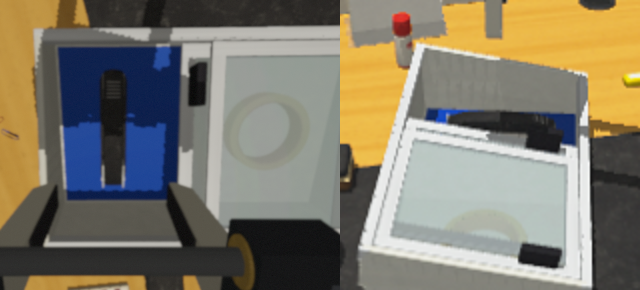

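The picture shows the stapler upright on the lining, in the middle of the open part. Now closing the door by the same fin.

Emit:
drive_tool --series '[[[0,0,0],[-15,25,0],0.3],[[0,0,0],[-20,33,0],0.3],[[0,0,0],[-15,24,-10],0.3],[[0,0,0],[-5,8,-25],0.3],[[0,0,0],[0,0,-30],0.3],[[0,0,0],[0,0,-25],0.3],[[0,0,0],[0,0,-12],0.5],[[0,0,0],[0,0,-6],1]]' --force 10

```text
clock: 13.15
tcp_pos: [503.7, 12.9, 100.0]
eef_rot: [-0.004, 0.061, 0.998, 0.001]
force: [-0.6, -0.7, 0.2]
width: 56.0
finger_force: 0.0
```

Emit:
drive_tool --series '[[[0,0,0],[0,0,0],1],[[0,0,0],[0,0,0],1],[[0,0,0],[0,0,0],1],[[0,0,0],[0,0,0],1],[[0,0,0],[0,0,0],1],[[0,0,0],[0,0,0],1],[[0,0,0],[0,0,0],1],[[0,0,0],[0,0,0],1]]'

```text
clock: 13.82
tcp_pos: [507.2, 11.6, 104.5]
eef_rot: [0.0, 0.061, 0.998, -0.001]
force: [-1.1, -2.8, 3.5]
width: 9.6
finger_force: 10.0
```

Emit:
drive_tool --series '[[[0,0,0],[0,0,0],1],[[0,0,0],[0,0,0],1]]'

```text
clock: 13.98
tcp_pos: [507.2, 11.6, 104.4]
eef_rot: [0.0, 0.061, 0.998, -0.001]
force: [-1.1, -4.4, 4.8]
width: 9.8
finger_force: 10.0
```

Emit:
drive_tool --series '[[[0,0,0],[-1,-10,1.5],1],[[0,0,0],[-2.4,-20,0],1],[[0,0,0],[-2.4,-20,0],1],[[0,0,0],[-2.4,-20,0],1],[[0,0,0],[-2.4,-20,0],1],[[0,0,0],[-2.4,-20,0],1],[[0,0,0],[-2.4,-18,0],1],[[0,0,0],[-1,-9,0],1]]'

```text
clock: 14.65
tcp_pos: [490.5, -126.4, 104.8]
eef_rot: [0.0, 0.062, 0.998, 0.0]
force: [3.4, 1.0, -6.4]
width: 9.6
finger_force: 10.0
```

Emit:
drive_tool --series '[[[0,0,0],[-0.3,-4,0],1],[[0,0,0],[0,-2,0],1],[[0,0,0],[0,0,0],1],[[0,0,0],[0,0,0],1]]'

```text
clock: 14.98
tcp_pos: [490.3, -127.6, 104.7]
eef_rot: [-0.0, 0.062, 0.998, 0.003]
force: [5.9, 10.1, -5.8]
width: 10.2
finger_force: 10.0
```

Emit:
drive_tool --series '[[[0,0,0],[0,0,0],0.7],[[0,0,0],[0,0,0],0.5],[[0,0,0],[0,0,0],0.4],[[0,0,0],[0,0,0],0.4],[[0,0,0],[0,2,10],0.4],[[0,0,0],[0,0,30],0.4],[[0,0,0],[0,0,40],0.4],[[0,0,0],[0,0,40],0.4]]'

```text
clock: 15.65
tcp_pos: [489.3, -128.4, 226.9]
eef_rot: [-0.001, 0.062, 0.998, 0.0]
force: [1.2, 0.9, 0.0]
width: 54.9
finger_force: 0.0
```

Emit:
drive_tool --series '[[[0,0,0],[-20,-20,20],0.4],[[0,0,0],[-30,-35,0],0.4],[[0,0,0],[-30,-40,0],0.4],[[0,0,0],[-30,-40,0],0.4],[[0,0,0],[-10,-20,0],0.4],[[0,0,0],[0,0,0],0.4],[[0,0,0],[0,0,0],0.4]]'

```text
clock: 16.23
tcp_pos: [382.6, -267.9, 246.2]
eef_rot: [0.0, 0.063, 0.998, -0.0]
force: [-0.4, 0.1, -0.2]
width: 55.5
finger_force: 0.0
```

```bash
python3 - <<'E'
from h import *
t=r.capture("top");s=r.capture("side"); o=r.observe(); print(o["clock"],o["tcp_pos"],o["force"])
cv2.imwrite("pics/f.png",np.hstack([cv2.resize(t[130:250,155:355],(500,300),interpolation=2),cv2.resize(s[140:290,170:320],(300,300),interpolation=2)])[:,:,::-1])
E
```

```text
16.3333 [ 383.38119239 -266.4326597   245.83776115] [ 0.06001529  0.88634975 -0.76287363]
```

View pics/f.png

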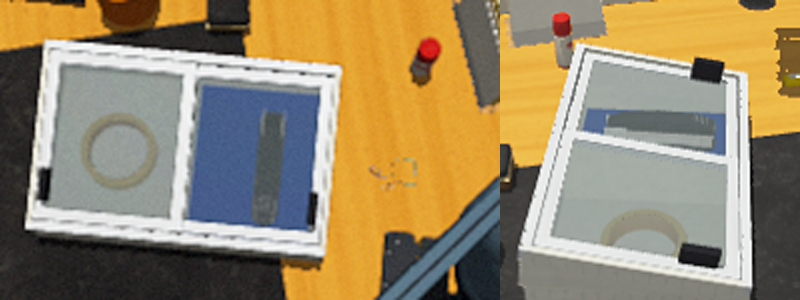

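The final picture shows both doors shut and the stapler upright on the blue lining. The right pull is back at crop (313,210), and the tape and glue stick have not moved.

```bash
python3 -c "
from cell import r
print(r.job_done())"
```

```text
the job is handed in; nothing more can be done
None
```

The stapler stands upright on the blue lining with its door slid fully shut again, the other door and other things were left where they were, and the job was handed in at about 16 s.

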